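# Turn a washed well plate over onto the draining stand

## Robot

A 7-joint arm with a two-finger parallel gripper is mounted at the origin on a cart in front of the work surface, level with it; the furniture and walls round the work are solid. World frame = base frame: x ahead of the robot, y to its left, z up, the work surface at z = 0. Lengths are in m, angles in rad, forces in N, time in s.
With the tool pointing down it reaches from about 0.425 to 1.025 m from the base axis. Payload 9.4 kg.
Tool frame: the origin (TCP) lies at the very end of the fingers, on their centre line; the grasp point (between the pads) lies 19 mm behind it; z points along the fingers, y is the line along which they close (so a half turn about z gives the same grasp; the last joint's range is limited). The gripper opens to 85 mm and grips with 20 to 120 N. Pads are 22 mm wide; open, the fingers measure 114 mm over their backs; the gripper's body (76 mm by 85 mm) begins 54 mm behind the grasp point. The pads swing forward as they close: fully open they stand 13 mm farther back than shut.
Start: joints at [1.249, 0.599, -0.003, 1.599, 0.002, 0.943, -0.08], TCP at [0.176, -0.703, 0.231] pointing down, gripper open.
Joint ranges: [-2.57, 2.57], [-0.35, 1.97], [-1.29, 1.29], [0.11, 2.56], [-1.05, 4.19], [0.11, 1.86], [-2.63, 2.63]. Speed limits (rad/s): [2.22, 2.22, 3.01, 3.01, 3.14, 3.14, 3.14].

## Interface

Orientations are given as a rotation vector (axis times angle).
In Python, from rig import manip, grab_frame gives the robot as it stands. The module is installed in compiled form; this text tells all that it offers.
- The arm moves only by the tool carry_out, never from a script. Its arguments are lists of equal length, an entry for each row: "offset": the shift along the world's x, y, z in units of 30 mm (1.0 is 30 mm), a list of three; "twist": the turn, a rotation vector about the world's x, y, z in units of 5 degrees (1.0 is 5 degrees), a list of three; "grip": the finger opening in mm, from 0 to 85.4. A call has 1 to 5 rows; each row is the pose to reach, as a shift and turn from the pose commanded when the call began; what a row does not reach only later rows make up. A row lasts 1/12 s, in which the tool goes at most 41.7 mm and 7.16 degrees, less where a joint would pass 70% of its speed; a pose out of reach is approached as far as the arm can. A call with a gripper value outside its range is refused whole. The fingers move at their own pace and stop on an object; the grip force is fixed at half the most. Time passes only in rows, so rows that repeat a pose let the fingers close. It gives the time, the measured TCP pose, the force, the opening and the grip force at its end, in the units of the state.
- manip.get_state(): the state, without advancing time (a new reading comes with each control period).
- grab_frame(name): name is "scene" or "top"; returns a dict with "image" (420x560x3 uint8, blue, green, red), "depth" (420x560 float32, m along the optical axis (not along the pixel's ray), 0 where there is no reading), "fx", "fy", "cx", "cy" (pixels), "R" (3x3) and "t" (3): a world point X has camera coordinates R X + t. Camera axes: x right, y down, z forward; pixel columns grow to the right and rows downward; lengths in m; the calibration is good to about 2 mm. A picture is of the moment at which its call begins.
- manip.sign_off(): hands the job in; it is judged then, once.
The state is a dict: "t": time; "q": joint angles; "joint_vel": joint speeds; "tau": joint torques, N m; "position": TCP position; "ee_rot": TCP orientation; "ft_force": force on the tool from outside, world axes, zero at the start; "wrist_torque": the same for the moment, N m; "grip_width": finger opening in m; "grip_force": force on a finger pad.
Only numpy, scipy, OpenCV 4.12 (cv2) and the standard library are available. Lean on these libraries where they do the work, as an engineer would, in place of code of your own. Each camera call takes 0.05 s, during which the arm holds its last target. There are 200 camera calls.

## Task

The washed well plate leans on the plain loading rest with its open wells facing up and outward. Take it off, turn it over and set it gently, without dropping it, on the wire draining stand, its long edge down on the ledge between the two end cheeks, so that it leans against the wire grille with the wells facing in and downward to drain. Then let go, and leave the bottle, the tape roll and the timer where they are.

Things in the scene. Friction and masses are not known exactly. Their poses are not given: they have to be found in the camera images.
- well_plate: White 24-well plate, 128 x 86 x 15 mm, 110 g; one big face has 24 round wells 16 mm wide, the other is flat and closed. Origin: centre of the slab; x along the 128 mm edge, y along the 86 mm edge, z out of the face with the open wells. At first it leans on the loading rest, y up the slope, z up and outward. Grip its upper long edge across the 15 mm thickness.
- loading_rest: Fixed aluminium rest, foot 120 x 160 mm, with a solid sheet back 160 mm wide leaning 28 degrees from vertical, and no cheeks. Origin: centre of the foot on the bench; y along the ledge, -x the open front; the back's upper edge leans to +x. Ledge and back meet at x = -35, z = 24 mm; the back reaches 50 mm up the slope, so the plate's upper 36 mm stands free; ledge lip 7 mm high.
- draining_stand: Fixed steel stand, foot a drip tray 130 x 170 mm, back a grille of 4 wires leaning 38 degrees from vertical. Axes as on the rest: -x open front, y along the ledge, top leans to +x. Ledge (square to the grille, 22 mm deep, 7 mm front lip) and grille meet at x = -35, z = 24 mm; grille reaches 51 mm up the slope; end cheeks 22 mm high, 136 mm apart, at y = -68 and +68 mm.
- drain_seat (a point): The point on the draining stand where the plate's centre lies when it is fully seated: midway between the cheeks, 43 mm up the slope from the ledge and 7.5 mm out from the grille.
- vial_bottle: White dropper bottle, 42 mm wide, 127 mm tall, standing beside the work; origin at the centre of its underside. Leave alone.
- tape_roll: Roll of masking tape lying flat, 104 mm wide, 25 mm high; origin at the centre of its underside. Leave alone.
- timer: Small white bench timer, 34 x 68 x 55 mm; origin at the centre of its underside. Leave alone.

How it is judged:
By the outcome, as a careful person would: the job done as asked, in the order asked, and still so for the second after the job is handed in, with the robot touching nothing.
It also fails if it takes over 43 s, if anything falls off the work surface, if the arm or the gripper's body presses on something with over 40 N, if the wrist force passes 120 N, or if a joint passes its speed limit or range.

## Working session

There is one attempt and no reset: what is moved stays moved. The work goes in short steps, Python scripts to look and compute and a tool call to move; the robot and the scene stay as the last step left them, time stands still between calls to the robot, and variables do not carry over. Pictures are saved under pics/ and viewed, at most 10 in all, crops included, and the job is handed in when it is done.

Besides the shell and the picture viewer there is one more tool, called after "Request:" as name(argument=value, ...) on one line, values as JSON. carry_out: Moves the arm, as the interface text tells. Its arguments: {"type":"object","properties":{"offset":{"type":"array","items":{"type":"array","items":{"type":"number"}}},"twist":{"type":"array","items":{"type":"array","items":{"type":"number"}}},"grip":{"type":"array","items":{"type":"number"}}},"required":["offset","twist","grip"]}

```bash
mkdir -p pics
python3 - <<'E'
from rig import manip, grab_frame
import cv2, numpy as np
for n in("scene","top"):
    f=grab_frame(n); cv2.imwrite(f"pics/{n}0.png",f["image"]); np.savez(f"{n}0.npz",**f)
    print(n,f["fx"],f["cx"],f["cy"],f["R"].round(3).tolist(),f["t"], "campos",-f["R"].T@f["t"])
s=manip.get_state()
print(s)
E
```

```text
scene 386.44285082671274 284.81822476256457 209.90114845888806 [[-0.669, -0.743, 0.001], [-0.513, 0.462, -0.723], [0.537, -0.485, -0.69]] [0.44839465 0.27637564 0.71915857] campos [0.05576977 0.55413101 0.69603079]
top 448.4502108374666 278.050404248483 196.97501517162829 [[0.028, -1.0, 0.005], [-0.979, -0.028, -0.202], [0.202, 0.001, -0.979]] [0.1068251  0.52977465 1.01673738] campos [0.31042927 0.12092495 1.10219713]
{'t': 0.1, 'q': array([ 1.24930953,  0.60009696, -0.00254712,  1.60003039,  0.00179381,
        0.94290846, -0.07980812]), 'joint_vel': array([ 7.94503546e-05, -4.39992868e-04, -1.45808924e-03, -9.47829370e-04,
       -2.00389416e-03, -5.14583724e-05,  6.38628914e-04]), 'tau': array([ 5.51983729e-03, -7.77993035e+01,  1.57005452e+00, -2.58626711e+01,
        1.26379053e-02,  5.50647645e-03,  2.10747515e-05]), 'position': array([ 0.17559474, -0.70298602,  0.23047277]), 'ee_rot': array([-3.11668304e+00, -3.83456482e-01,  4.72444417e-04]), 'ft_force': array([ 0.92329244,  0.24764777, -0.07999551]), 'wrist_torque': array([0.01536493, 0.00290619, 0.01377035]), 'grip_force': 0.0, 'grip_width': 0.08537797791700705}
```

View pics/scene0.png

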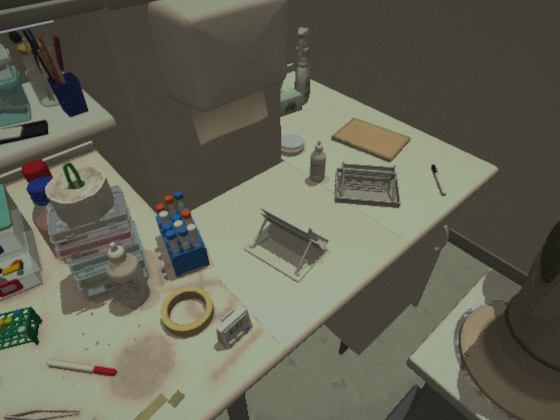

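View pics/top0.png

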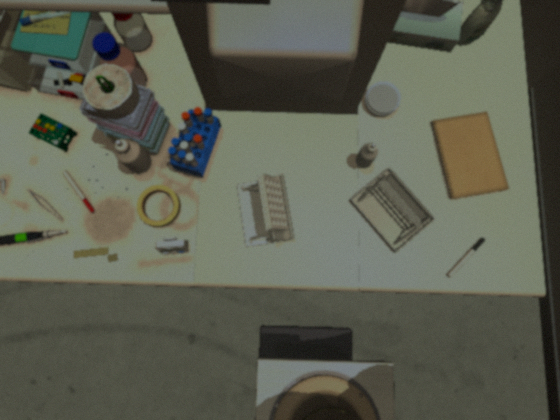

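The scene picture shows the plate on the loading rest at about (288,235) and the stand at (367,185). The top picture has the rest at about (267,208), with the wells visible at columns 262–290, and the stand at about (392,210). I'll enlarge both.

```bash
cat > h.py <<'E'
import numpy as np, cv2
def world(f,u,v,z):
    c=np.array([(u-f["cx"])/f["fx"]*z,(v-f["cy"])/f["fy"]*z,z]); return f["R"].T@(c-f["t"])
def pix(f,X):
    c=f["R"]@np.asarray(X,float)+f["t"]; return np.array([f["fx"]*c[0]/c[2]+f["cx"],f["fy"]*c[1]/c[2]+f["cy"]])
def cloud(f):
    v,u=np.mgrid[:420,:560]; z=f["depth"]; c=np.stack([(u-f["cx"])/f["fx"]*z,(v-f["cy"])/f["fy"]*z,z],-1)
    P=(c-f["t"])@f["R"]; P[z==0]=np.nan; return P
def tri(fs,uvs):
    A=[];b=[]
    for f,(u,v) in zip(fs,uvs):
        R,t=f["R"],f["t"]
        for k,(p,c,fo) in enumerate(((u,f["cx"],f["fx"]),(v,f["cy"],f["fy"]))):
            w=(p-c)/fo; A.append(w*R[2]-R[k]); b.append(t[k]-w*t[2])
    x,r,*_=np.linalg.lstsq(np.array(A),np.array(b),rcond=None); return x,np.sqrt(r)
E
python3 - <<'E'
from h import *
T=np.load("top0.npz");S=np.load("scene0.npz")
def crop(f,x,y,w,h,k):return cv2.resize(f["image"][y:y+h,x:x+w],None,fx=k,fy=k,interpolation=cv2.INTER_CUBIC)
cv2.imwrite("pics/c1.png",crop(T,230,160,210,95,3.8) if 0 else cv2.resize(T["image"][160:255,230:440],(798,361),interpolation=cv2.INTER_CUBIC))
cv2.imwrite("pics/c2.png",cv2.resize(S["image"][150:285,235:415],(800,600),interpolation=cv2.INTER_CUBIC))
P=cloud(T)
print("table z",np.nanmedian(P[235:270,310:350,2]))
for v in range(160,256,8): print(v,[("%d"%(1000*P[v,u,2])) for u in range(234,440,6)])
E
```

```text
table z 0.0006632408887286218
160 ['3', '0', '6', '1', '1', '-1', '0', '0', '1', '0', '2', '0', '0', '3', '0', '-1', '2', '-1', '1', '-1', '1', '45', '68', '67', '2', '-1', '1', '0', '0', '5', '-1', '-2', '1', '0', '1']
168 ['3', '2', '0', '2', '1', '2', '1', '3', '0', '4', '1', '-1', '1', '0', '1', '2', '2', '1', '0', '1', '3', '3', '-2', '-1', '4', '0', '12', '7', '1', '-2', '4', '4', '0', '2', '0']
176 ['0', '3', '0', '2', '102', '103', '44', '29', '44', '4', '0', '0', '-1', '2', '-1', '2', '-2', '0', '6', '0', '-4', '0', '0', '1', '17', '5', '30', '45', '0', '1', '0', '1', '1', '-3', '3']
184 ['-4', '4', '6', '4', '46', '103', '70', '56', '29', '0', '-1', '2', '1', '0', '0', '1', '1', '0', '1', '-1', '2', '0', '-1', '0', '58', '53', '29', '28', '40', '1', '6', '-2', '4', '0', '0']Traceback (most recent call last):
  File "<stdin>", line 8, in <module>
ValueError: cannot convert float NaN to integer
```

View pics/c1.png

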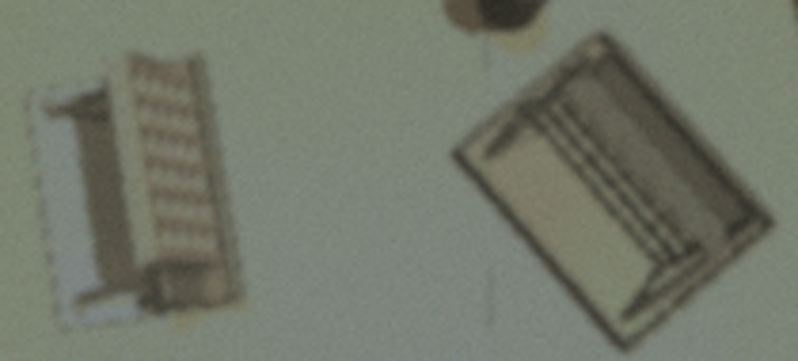

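View pics/c2.png

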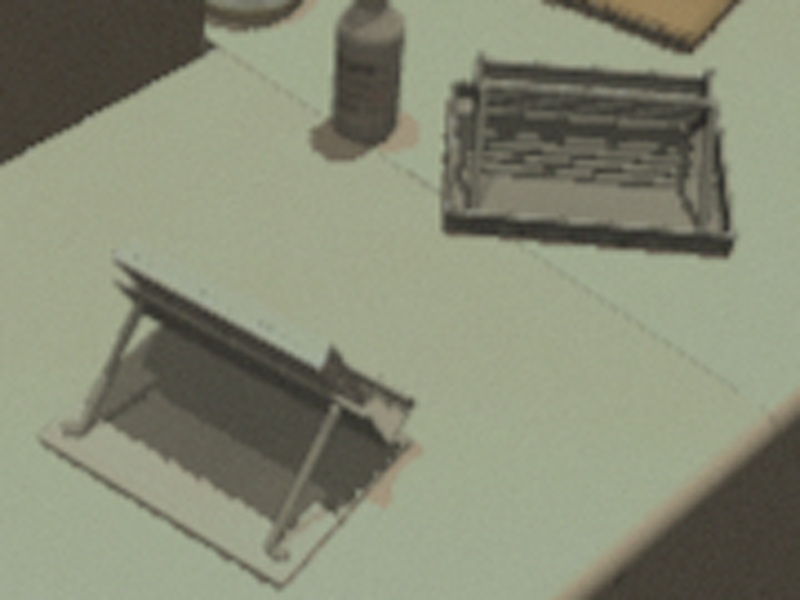

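Crop c1 shows the rest's foot corners at about (30,90), (60,325) and (245,300). The plate sits toward its far end with the wells facing world −y. The stand's corners are at (600,35), (775,222), (627,347) and (455,152). The depth suggests its ledge lies at the upper right, so its front faces away from the robot. Crop c2 shows the backs of both. Next I'll triangulate, fit the poses and overlay models to check.

```bash
cat >> h.py <<'E'
def frame(yaw,x,y):
    c,s=np.cos(yaw),np.sin(yaw); return np.array([[c,-s,0],[s,c,0],[0,0,1]]),np.array([x,y,0.])
def slope(lean,s,n,y):  # point s up the slope, n out of the back (m), local frame
    a=np.radians(lean); return np.array([-.035+s*np.sin(a)-n*np.cos(a), y, .024+s*np.cos(a)+n*np.sin(a)])
E
python3 - <<'E'
from h import *
T=np.load("top0.npz");S=np.load("scene0.npz")
t=lambda x,y:(230+x/3.8-.4,160+y/3.8-.4); s=lambda x,y:(235+x/4.444-.4,150+y/4.444-.4)
pts={"rA":((30,90),(40,437)),"rB":((60,325),(280,588)),"rC":((245,300),(410,445)),"sS":((455,152),(445,230)),"sR":((627,347),(733,245)),
"plTopFar":((108,55),(115,250)),"plTopNear":((138,265),(322,368))}
for k,(a,b) in pts.items():
    x,r=tri((T,S),(t(*a),s(*b))); print(k,x.round(4),r.round(4))
for k,p in {"D":(205,60),"P":(600,35),"Q":(775,222)}.items():
    u,v=t(*p); c=np.array([(u-T["cx"])/T["fx"],(v-T["cy"])/T["fy"],1]); d=T["R"].T@c; o=-T["R"].T@T["t"]; print(k,(o+d*(.008-o[2])/d[2]).round(4))
# plane fit to well face from top depth
P=cloud(T)
q=P[178:226,263:287].reshape(-1,3); q=q[(q[:,2]>.03)&(q[:,2]<.11)]
for _ in range(6):
    c=np.median(q,0) if _==0 else q.mean(0); n=np.linalg.svd(q-c)[2][2]; d=abs((q-c)@n); q=q[d<max(.004,1.0*d.std())] if len(q)>100 else q
n*=np.sign(n[2]); print("plane",len(q),c,n,"lean",np.degrees(np.arcsin(n[2])),"az",np.degrees(np.arctan2(n[1],n[0])))
# points near stand: high ones
B=P[165:255,345:440].reshape(-1,3); B=B[np.isfinite(B[:,2])]
for lo,hi in((.035,.05),(.05,.075)):
    b=B[(B[:,2]>lo)&(B[:,2]<hi)]; c=b.mean(0); w=np.linalg.svd(b[:,:2]-c[:2])[2][0]; print(lo,len(b),c.round(4),np.degrees(np.arctan2(w[1],w[0])))
E
```

```text
rA [ 0.5694  0.2245 -0.0031] [0.0023]
rB [ 0.4128  0.1973 -0.0022] [0.0036]
rC [ 0.4343  0.0788 -0.0064] [0.0012]
sS [ 0.5358 -0.0581 -0.0031] [0.0015]
sR [ 0.4083 -0.1672  0.0051] [0.0034]
plTopFar [0.5682 0.1683 0.0996] [0.0026]
plTopNear [0.4407 0.1459 0.0973] [0.0028]
D [0.5918 0.1096 0.008 ]
P [ 0.6166 -0.1525  0.008 ]
Q [ 0.494  -0.2638  0.008 ]
plane 723 [0.51383729 0.12893888 0.06900085] [ 0.14259421 -0.84832334  0.50991608] lean 30.658240097662596 az -80.45837969129786
0.035 421 [ 0.5362 -0.1886  0.0417] -139.9972283256834
0.05 327 [ 0.5191 -0.1671  0.0578] -139.23470057374894
```

```bash
cat > ov.py <<'E'
from h import *
REST=(np.radians(99.8),.5015,.1520); STAND=(np.radians(130.55),.5140,-.1600)
def lines(rest=REST,stand=STAND):
    L=[]
    for (p,fx,fy,lean,w,h) in((rest,.06,.08,28,.08,.05),(stand,.065,.085,38,.068,.051)):
        R,o=frame(*p); g=lambda q:R@np.array(q)+o
        c=[(-fx,-fy,0),(fx,-fy,0),(fx,fy,0),(-fx,fy,0)]
        L+=[(g(c[i]),g(c[i-1]),(0,0,255)) for i in range(4)]
        k=[slope(lean,0,0,-w),slope(lean,0,0,w),slope(lean,h,0,w),slope(lean,h,0,-w)]
        L+=[(g(k[i]),g(k[i-1]),(0,255,0)) for i in range(4)]
        if lean==38:
            for y in(-w,w): L.append((g(slope(lean,.022,.0,y)),g(slope(lean,.022,.022,y)),(255,255,0)))
            L.append((g(slope(lean,0,.022,-w)),g(slope(lean,0,.022,w)),(255,0,255)))
    return L
def draw(f,L,box,size):
    x,y,w,h=box; k=size[0]/w
    im=cv2.resize(f["image"][y:y+h,x:x+w],size,interpolation=cv2.INTER_CUBIC)
    im=cv2.convertScaleAbs(im,alpha=1.5)
    for a,b,c in L:
        a,b=[tuple(np.round((pix(f,p)-(x,y)+.5)*k-.5).astype(int).tolist()) for p in(a,b)]; cv2.line(im,a,b,c,1)
    return im
E
python3 - <<'E'
from ov import *
T=np.load("top0.npz");S=np.load("scene0.npz")
L=lines()
R,o=frame(*REST)
yoff=None
# plate outline
ctr=np.array([.5045,.1571]); yl=R[:,1]@np.r_[ctr-o[:2],0]; print("plate y offset on ledge",yl)
g=lambda q:R@q+o
for n in(0.,.015):
    k=[slope(28,s,n,yl+d) for s,d in((0,-.064),(0,.064),(.086,.064),(.086,-.064))]
    L+=[(g(k[i]),g(k[i-1]),(255,0,0)) for i in range(4)]
a=draw(T,L,(230,160,210,95),(798,361)); b=draw(S,L,(235,150,180,80),(533,237))
b=draw(S,L,(240,155,170,125),(408,300))
cv2.imwrite("pics/o1.png",a); cv2.imwrite("pics/o2.png",draw(S,L,(235,150,180,135),(800,600)))
E
```

```text
plate y offset on ledge -0.0038242921411972375
```

View pics/o1.png

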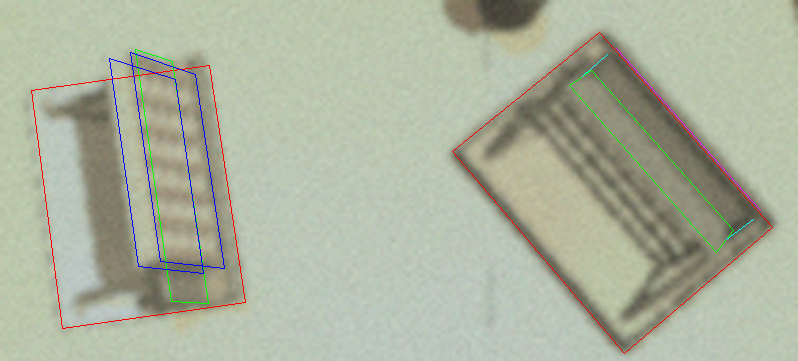

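View pics/o2.png

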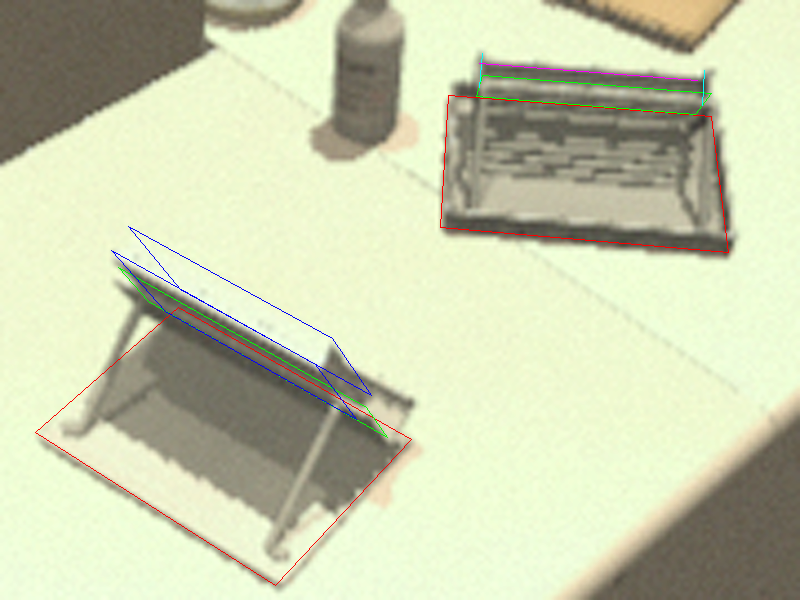

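The overlays show the foot outlines fitting within about 2 px (red) and the plate's back-edge outline fitting. The stand's wires are unclear, at roughly (525–690,100–265) in o1. I'll check with depth profiles in local coordinates.

Run:
```python
from ov import *
for nm in("top0","scene0"):
    f=np.load(nm+".npz"); P=cloud(f).reshape(-1,3); I=f["image"].reshape(-1,3).mean(1)
    for name,pose,yr,ym in(("stand",STAND,.05,0),("rest/plate",REST,.055,-.0038)):
        R,o=frame(*pose); q=(P-o)@R
        m=(abs(q[:,1]-ym)<yr)&(abs(q[:,0])<.085)&(q[:,2]>-.02)&(q[:,2]<.2); q1=q[m]
        print(nm,name)
        for x in np.arange(-.08,.08,.006):
            z=q1[(q1[:,0]>=x)&(q1[:,0]<x+.006),2]
            if len(z): print("%4d"%(1000*x+3),len(z),np.histogram(z,np.arange(-.01,.131,.01))[0])
    R,o=frame(*STAND); q=(P-o)@R
    m=(q[:,2]>.028)&(q[:,2]<.08)&(abs(q[:,0])<.075)&(abs(q[:,1])<.09)
    print("y hist of high",np.histogram(q[m,1],np.arange(-.09,.0901,.004))[0])
```

```text
top0 stand
 -77 94 [39 55  0  0  0  0  0  0  0  0  0  0  0  0]
 -71 16 [ 4 12  0  0  0  0  0  0  0  0  0  0  0  0]
 -58 17 [ 0  0  0  0 10  7  0  0  0  0  0  0  0  0]
 -52 132 [ 0  0  0  0 49 83  0  0  0  0  0  0  0  0]
 -46 134 [  0   0   0  19 105  10   0   0   0   0   0   0   0   0]
 -40 136 [ 0  6  2 95 33  0  0  0  0  0  0  0  0  0]
 -34 64 [ 0  0  2 60  2  0  0  0  0  0  0  0  0  0]
 -28 71 [ 0  0  0 25 46  0  0  0  0  0  0  0  0  0]
 -22 69 [ 0  3  0  0 15 51  0  0  0  0  0  0  0  0]
 -16 116 [ 1 87  0  0  2 16 10  0  0  0  0  0  0  0]
 -10 168 [ 3 93  0  0  0  3 69  0  0  0  0  0  0  0]
  -4 178 [ 4 94  1  0  0  0  7 72  0  0  0  0  0  0]
   1 121 [ 4 87  0  0  0  0  1 29  0  0  0  0  0  0]
   7 99 [ 1 97  1  0  0  0  0  0  0  0  0  0  0  0]
  13 89 [ 2 87  0  0  0  0  0  0  0  0  0  0  0  0]
  19 103 [ 4 99  0  0  0  0  0  0  0  0  0  0  0  0]
  25 98 [ 4 94  0  0  0  0  0  0  0  0  0  0  0  0]
  31 99 [ 4 95  0  0  0  0  0  0  0  0  0  0  0  0]
  37 92 [ 5 86  1  0  0  0  0  0  0  0  0  0  0  0]
  43 94 [ 2 92  0  0  0  0  0  0  0  0  0  0  0  0]
  49 96 [ 5 91  0  0  0  0 
[... 3919 characters left out ...]
 0   0   0   0   0   0   0   0]
  31 97 [ 0 90  0  6  1  0  0  0  0  0  0  0  0  0]
  37 102 [ 0 97  3  2  0  0  0  0  0  0  0  0  0  0]
  43 108 [  0 101   7   0   0   0   0   0   0   0   0   0   0   0]
  49 102 [  0 101   1   0   0   0   0   0   0   0   0   0   0   0]
  55 95 [ 0 95  0  0  0  0  0  0  0  0  0  0  0  0]
  61 152 [ 33 119   0   0   0   0   0   0   0   0   0   0   0   0]
  67 106 [78 28  0  0  0  0  0  0  0  0  0  0  0  0]
  73 98 [70 28  0  0  0  0  0  0  0  0  0  0  0  0]
  79 102 [71 31  0  0  0  0  0  0  0  0  0  0  0  0]
y hist of high [ 0  0  0  0  9 40 22 14 18 13 17 13 18 13 15 15 15 14 16 17 15 13 16 13
 16 14 17 16 14 14 15 14 13 16 13 19 13 14 20 49 17  0  0  0  0]
```

```bash
cat > go.py <<'E'
from ov import *
import sys
from scipy.spatial.transform import Rotation as Ro
from rig import manip
YP=-.0038; DEP=.028
def pose(which,up=0.,yl=None,n=.0075,s=None,dep=DEP):
    p,lean=(REST,28) if which=="rest" else (STAND,38)
    R,o=frame(*p); a=np.radians(lean)
    yl=(YP if which=="rest" else 0.) if yl is None else yl
    X=R@slope(lean,.086-dep+up,n,yl)+o
    z=R@np.array([-np.sin(a),0,-np.cos(a)]); nout=R@np.array([-np.cos(a),0,np.sin(a)])
    y=-nout if which=="rest" else nout      # sigma=-1: tool y = minus wells normal
    return X,np.column_stack([np.cross(y,z),y,z])
def delta(X,Rm,st=None):
    st=st or manip.get_state(); Rc=Ro.from_rotvec(st["ee_rot"])
    w=(Ro.from_matrix(Rm)*Rc.inv()).as_rotvec()
    print("q",st["q"].round(2).tolist(),"t",round(st["t"],2),"F",st["ft_force"].round(1),"grip",st["grip_width"].round(4),st["grip_force"])
    print("pos",st["position"].round(4),"offset",((X-st["position"])/.03).round(3).tolist(),"twist",(np.degrees(w)/5).round(2).tolist(),"|deg|",np.degrees(np.linalg.norm(w)).round(1))
E
python3 - <<'E'
from go import *
T=np.load("top0.npz");S=np.load("scene0.npz")
R,o=frame(*REST)
for f in(T,S):
    P=cloud(f).reshape(-1,3); q=(P-o)@R; m=(q[:,2]>.085)&(q[:,2]<.115)&(abs(q[:,0])<.02)&(abs(q[:,1])<.1)
    y=np.sort(q[m,1]); print(len(y),y[[3,10,-11,-4]].round(4), "top z",np.percentile(q[m,2],97), )
P=cloud(T)
print("hood",P[100,200:380:40].round(2).tolist(),P[60,200:380:60].round(2).tolist(), "bottle",P[150:160,366].round(3).tolist())
for w in("rest","stand"):
    X,Rm=pose(w,.08); print(w,X.round(4)); delta(X,Rm)
E
```

```text
557 [-0.0668 -0.0646  0.0577  0.0591] top z 0.1071702841862002
430 [-0.063  -0.0606  0.0608  0.0622] top z 0.10517728620701772
hood [[0.79, 0.33, 0.0], [0.77, 0.22, 0.05], [0.77, 0.12, 0.05], [0.65, 0.05, 0.33], [0.77, -0.07, 0.07]] [[0.77, 0.29, 0.25], [0.65, 0.15, 0.47], [0.65, 0.06, 0.48]] bottle [[0.637, -0.082, 0.093], [0.635, -0.082, 0.092], [0.633, -0.082, 0.092], [0.63, -0.082, 0.091], [0.628, -0.082, 0.089], [0.626, -0.083, 0.088], [0.625, -0.083, 0.084], [0.623, -0.084, 0.083], [0.621, -0.084, 0.082], [0.621, -0.085, 0.074]]
rest [0.5013 0.1755 0.1494]Traceback (most recent call last):
  File "<stdin>", line 10, in <module>
  File "go.py", line 17, in delta
    print("q",st["q"].round(2).tolist(),"t",round(st["t"],2),"F",st["ft_force"].round(1),"grip",st["grip_width"].round(4),st["grip_force"])
                                                                                                ^^^^^^^^^^^^^^^^^^^^^^
AttributeError: 'float' object has no attribute 'round'
```

```bash
sed -i 's/st\["grip_width"\].round(4)/round(float(st["grip_width"]),4)/; s/YP=-.0038/YP=-.003/' go.py; python3 -c "
from go import *
for w in('rest','stand'):
    X,Rm=pose(w,.08); print(w,X.round(4)); delta(X,Rm)"
```

```text
rest [0.5005 0.1753 0.1494]
q [1.25, 0.6, -0.0, 1.6, 0.0, 0.94, -0.08] t 0.1 F [ 0.9  0.2 -0.1] grip 0.0854 0.0
pos [ 0.1756 -0.703   0.2305] offset [10.831, 29.277, -2.703] twist [-1.75, 8.31, 34.14] |deg| 175.9
stand [ 0.4854 -0.1265  0.1374]
q [1.25, 0.6, -0.0, 1.6, 0.0, 0.94, -0.08] t 0.1 F [ 0.9  0.2 -0.1] grip 0.0854 0.0
pos [ 0.1756 -0.703   0.2305] offset [10.326, 19.215, -3.104] twist [-6.83, -3.52, 5.11] |deg| 46.1
```

Request:
carry_out(offset=[[1,1,0.7],[2,2,1.4],[3,3,2.1],[4,4,2.8],[5,5,3.3]], twist=[[0,0,1.4],[0,0,2.8],[0,0,4.2],[0,0,5.6],[0,0,7]], grip=[50,50,50,50,50])

```text
t: 0.52
position: [0.3094, -0.5692, 0.3216]
ee_rot: [2.855, 1.311, -0.001]
ft_force: [0.7, -0.1, 0.8]
grip_width: 0.0502
grip_force: 0.0
```

Request:
carry_out(offset=[[1,1,0],[2,2,0],[3,3,0],[4,4.2,0],[5,5.4,0]], twist=[[0,0,1.4],[0,0,2.8],[0,0,4.2],[0,0,5.6],[0,0,7]], grip=[50,50,50,50,50])

```text
t: 0.93
position: [0.4515, -0.4164, 0.3205]
ee_rot: [-2.328, -2.11, 0.0]
ft_force: [0.2, -0.7, 0.3]
grip_width: 0.0504
grip_force: 0.0
```

```bash
python3 -c "
from go import *
X,Rm=pose('rest',.08); delta(X,Rm)"
```

```text
q [0.92, 0.4, -0.38, 1.74, 0.17, 1.03, 0.38] t 0.93 F [ 0.2 -0.7  0.3] grip 0.0504 0.0
pos [ 0.4515 -0.4164  0.3205] offset [1.634, 19.726, -5.706] twist [-4.73, 4.4, 20.61] |deg| 108.0
```

Request:
carry_out(offset=[[0.2,1.2,0],[0.4,2.4,0],[0.6,3.6,0],[0.8,4.8,0],[1,6,0]], twist=[[-0.3,0.3,1.3],[-0.6,0.6,2.6],[-0.9,0.9,3.9],[-1.2,1.2,5.2],[-1.5,1.5,6.5]], grip=[50,50,50,50,50])

```text
t: 1.35
position: [0.4805, -0.2366, 0.3206]
ee_rot: [1.631, 2.658, -0.288]
ft_force: [1.9, -0.6, 0.3]
grip_width: 0.05
grip_force: 0.0
```

Request:
carry_out(offset=[[0,1.2,0],[0,2.4,0],[0,3.6,0],[0,4.8,0],[0,6,0]], twist=[[-0.3,0.3,1.3],[-0.6,0.6,2.6],[-0.9,0.9,3.9],[-1.2,1.2,5.2],[-1.5,1.5,6.5]], grip=[50,50,50,50,50])

```text
t: 1.77
position: [0.4803, -0.0566, 0.3208]
ee_rot: [0.795, 2.97, -0.546]
ft_force: [-0.1, -0.5, -0.8]
grip_width: 0.0501
grip_force: 0.0
```

```bash
python3 -c "
from go import *
X,Rm=pose('rest',.08); delta(X,Rm)"
```

```text
q [0.31, 0.32, -0.68, 1.98, 0.54, 1.18, 0.4] t 1.77 F [-0.1 -0.5 -0.8] grip 0.0501 0.0
pos [ 0.4803 -0.0566  0.3208] offset [0.675, 7.731, -5.713] twist [-1.55, 1.53, 7.63] |deg| 39.7
```

Request:
carry_out(offset=[[0.1,1.3,0],[0.2,2.6,0],[0.3,3.9,0],[0.5,5.2,0],[0.6,6.5,0]], twist=[[-0.2,0.2,1.3],[-0.5,0.5,2.6],[-0.8,0.8,3.9],[-1.1,1.1,5.2],[-1.3,1.3,6.5]], grip=[50,50,50,50,50])

```text
t: 2.18
position: [0.4988, 0.1389, 0.3204]
ee_rot: [-0.102, 3.018, -0.721]
ft_force: [1.1, 0.6, 0.3]
grip_width: 0.0501
grip_force: 0.0
```

Request:
carry_out(offset=[[0,0.5,-1],[0,0.8,-2],[0,1.1,-3],[0,1.2,-4],[0,1.2,-4.7]], twist=[[-0.2,0.2,1],[-0.25,0.23,1.13],[-0.25,0.23,1.13],[-0.25,0.23,1.13],[-0.25,0.23,1.13]], grip=[50,50,50,50,50])

```text
t: 2.6
position: [0.4978, 0.1736, 0.1769]
ee_rot: [-0.253, 3.002, -0.747]
ft_force: [0.8, -0.7, -0.2]
grip_width: 0.05
grip_force: 0.0
```

Run:
```python
from go import *
from rig import grab_frame
X,Rm=pose('rest',.05); delta(X,Rm)
X,Rm=pose('rest',.0); delta(X,Rm)
f=grab_frame("scene"); cv2.imwrite("pics/g1.png",cv2.resize(f["image"][120:300,220:420],(800,720))[:600])
```

```text
q [-0.18, 0.65, -0.78, 2.0, 0.85, 1.22, 0.27] t 2.6 F [ 0.8 -0.7 -0.2] grip 0.05 0.0
pos [0.4978 0.1736 0.1769] offset [0.171, -0.403, -1.801] twist [-0.01, -0.03, 0.04] |deg| 0.3
q [-0.18, 0.65, -0.78, 2.0, 0.85, 1.22, 0.27] t 2.6 F [ 0.8 -0.7 -0.2] grip 0.05 0.0
pos [0.4978 0.1736 0.1769] offset [0.304, -1.174, -3.273] twist [-0.01, -0.03, 0.04] |deg| 0.3
```

View pics/g1.png

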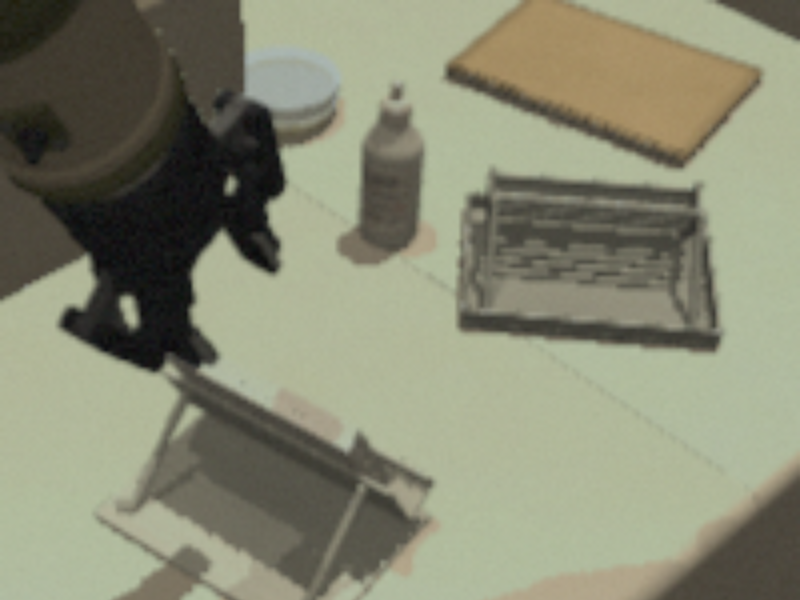

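The picture shows the open gripper above the plate's upper edge at about (170–350,360–440), clear of everything and tilted along the slope. Now I'll descend along the slope.

Request:
carry_out(offset=[[0.1,-0.2,-0.9],[0.17,-0.4,-1.8],[0.2,-0.6,-2.2],[0.23,-0.75,-2.5],[0.25,-0.89,-2.75]], twist=[[0,0,0],[0,0,0],[0,0,0],[0,0,0],[0,0,0]], grip=[50,50,50,50,50])

```text
t: 3.07
position: [0.5063, 0.1457, 0.0971]
ee_rot: [-0.249, 3.0, -0.747]
ft_force: [-0.5, 1.0, 0.3]
grip_width: 0.0501
grip_force: 0.0
```

Request:
carry_out(offset=[[0.02,-0.12,-0.2],[0.04,-0.2,-0.37],[0.05,-0.28,-0.52],[0.05,-0.28,-0.52],[0.05,-0.28,-0.52]], twist=[[0,0,0],[0,0,0],[0,0,0],[0,0,0],[0,0,0]], grip=[50,50,50,40,32])

```text
t: 3.48
position: [0.5077, 0.1379, 0.0818]
ee_rot: [-0.249, 3.0, -0.746]
ft_force: [-0.6, -0.3, -0.6]
grip_width: 0.0321
grip_force: 0.0
```

Run:
```python
from go import *
X,Rm=pose('rest',.0); delta(X,Rm)
```

```text
q [-0.18, 0.78, -0.7, 2.08, 1.02, 1.1, 0.14] t 3.48 F [-0.6 -0.3 -0.6] grip 0.0321 0.0
pos [0.5077 0.1379 0.0818] offset [-0.026, 0.015, -0.102] twist [-0.01, -0.0, 0.06] |deg| 0.3
```

Request:
carry_out(offset=[[-0.02,0,-0.09],[-0.02,0,-0.09],[-0.02,0,-0.09],[-0.02,0,-0.09],[-0.02,0,-0.09]], twist=[[0,0,0],[0,0,0],[0,0,0],[0,0,0],[0,0,0]], grip=[26,22,19,16,10])

```text
t: 3.9
position: [0.507, 0.1382, 0.079]
ee_rot: [-0.25, 3.0, -0.746]
ft_force: [-1.3, 0.9, 0.9]
grip_width: 0.014
grip_force: 58.5
```

Request:
carry_out(offset=[[0,0,0],[0,0,0],[0,0,0],[0,0,0]], twist=[[0,0,0],[0,0,0],[0,0,0],[0,0,0]], grip=[5,5,5,5])

```text
t: 4.23
position: [0.507, 0.1382, 0.079]
ee_rot: [-0.25, 3.0, -0.746]
ft_force: [-1.2, 2.6, 3.8]
grip_width: 0.0141
grip_force: 58.8
```

Run:
```python
from go import *
X,Rm=pose('rest',.0); delta(X,Rm)
```

```text
q [-0.18, 0.78, -0.7, 2.08, 1.02, 1.09, 0.13] t 4.23 F [-1.2  2.6  3.8] grip 0.0141 58.833709359169006
pos [0.507  0.1382 0.079 ] offset [-0.003, 0.004, -0.009] twist [-0.02, -0.0, 0.06] |deg| 0.3
```

Request:
carry_out(offset=[[-0.04,0.23,0.44],[-0.09,0.51,0.97],[-0.15,0.83,1.6],[-0.22,1.2,2.3],[-0.27,1.57,3]], twist=[[0,0,0],[0,0,0],[0,0,0],[0,0,0],[0,0,0]], grip=[5,5,5,5,5])

```text
t: 4.65
position: [0.4985, 0.1845, 0.1693]
ee_rot: [-0.249, 3.001, -0.748]
ft_force: [0.3, 0.8, -1.6]
grip_width: 0.014
grip_force: 58.5
```

Request:
carry_out(offset=[[-0.1,0,0.8],[-0.2,0,1.6],[-0.3,0,2.4],[-0.4,0,3.2],[-0.5,0,4]], twist=[[0,0,0],[0,0,0],[0,0,0],[0,0,0],[0,0,0]], grip=[5,5,5,5,5])

```text
t: 5.07
position: [0.4835, 0.1841, 0.2897]
ee_rot: [-0.249, 3.001, -0.748]
ft_force: [0.5, -0.1, -1.6]
grip_width: 0.0139
grip_force: 58.6
```

Run:
```python
from go import *
from rig import grab_frame
X,Rm=pose('stand',.12); delta(X,Rm)
st=manip.get_state(); Rt=Ro.from_rotvec(st["ee_rot"]).as_matrix(); o=st["position"]
out=[]
for n in("scene","top"):
    f=grab_frame(n); np.savez(n+"1.npz",**f); P=cloud(f).reshape(-1,3); q=(P-o)@Rt
    # tool frame: plate expected at y~0 (+-7.5), z from -28 to +58 mm, x +-64
    m=(abs(q[:,1])<.02)&(q[:,2]>.008)&(q[:,2]<.075)&(abs(q[:,0])<.09); a=q[m]
    print(n,len(a),"x",np.percentile(a[:,0],[.5,1,2,98,99,99.5]).round(4),"y",np.percentile(a[:,1],[5,50,95]).round(4),"z",np.percentile(a[:,2],[98,99,99.5]).round(4))
    c=pix(f,o+Rt@[0,0,.015]).astype(int); x,y=max(c[0]-60,0),max(c[1]-90,0)
    im=f["image"][y:y+180,x:x+120]; out.append(cv2.resize(im,(400,600),interpolation=cv2.INTER_CUBIC)); print(x,y,im.shape)
cv2.imwrite("pics/h1.png",cv2.convertScaleAbs(np.hstack(out),alpha=1.4))
```

```text
q [-0.15, 0.5, -0.84, 1.91, 0.7, 1.37, 0.42] t 5.07 F [ 0.5 -0.1 -1.6] grip 0.0139 58.58023524284363
pos [0.4835 0.1841 0.2897] offset [-0.472, -9.732, -4.027] twist [7.27, -15.61, -25.55] |deg| 154.1
scene 452 x [-0.0527 -0.0483 -0.0441  0.0651  0.0652  0.0655] y [-0.0029  0.0084  0.0089] z [0.0571 0.0573 0.0581]
220 70 (180, 120, 3)Traceback (most recent call last):
  File "<stdin>", line 10, in <module>
    return _quantile_unchecked(
        a, q, axis, out, overwrite_input, method, keepdims, weights)
    return _ureduce(a,
                    func=_quantile_ureduce_func,
    ...<5 lines>...
                    overwrite_input=overwrite_input,
                    method=method)
    r = func(a, **kwargs)
    result = _quantile(arr,
                       quantiles=q,
    ...<2 lines>...
                       out=out,
                       weights=wgt)
    slices_having_nans = np.isnan(arr[-1, ...])
                                  ~~~^^^^^^^^^
IndexError: index -1 is out of bounds for axis 0 with size 0
```

Request:
carry_out(offset=[[0,-0.4,0],[0,-0.8,0],[0,-1.2,0],[0,-1.6,0],[0,-2,0]], twist=[[0.29,-0.62,-1.02],[0.58,-1.25,-2.04],[0.87,-1.87,-3.07],[1.16,-2.5,-4.09],[1.45,-3.12,-5.11]], grip=[5,5,5,5,5])

```text
t: 5.58
position: [0.4836, 0.1234, 0.2878]
ee_rot: [0.508, 2.841, -0.552]
ft_force: [0.4, -0.1, -1.1]
grip_width: 0.0141
grip_force: 58.8
```

Request:
carry_out(offset=[[0,-0.4,0],[0,-0.8,0],[0,-1.2,0],[0,-1.6,0],[0,-2,0]], twist=[[0.29,-0.62,-1.02],[0.58,-1.25,-2.04],[0.87,-1.87,-3.07],[1.16,-2.5,-4.09],[1.45,-3.12,-5.11]], grip=[5,5,5,5,5])

```text
t: 6.0
position: [0.4833, 0.0634, 0.2879]
ee_rot: [1.159, 2.514, -0.338]
ft_force: [-0.7, -0.1, -0.8]
grip_width: 0.0144
grip_force: 58.8
```

Run:
```python
from go import *
X,Rm=pose('stand',.12); delta(X,Rm)
```

```text
q [-0.03, 0.29, -0.63, 2.14, 0.75, 0.97, -0.44] t 6.0 F [-0.7 -0.1 -0.8] grip 0.0144 58.807629346847534
pos [0.4833 0.0634 0.2879] offset [-0.466, -5.706, -3.968] twist [4.35, -9.36, -15.27] |deg| 92.2
```

Request:
carry_out(offset=[[0,-0.4,0],[0,-0.8,0],[0,-1.2,0],[0,-1.6,0],[0,-2,0]], twist=[[0.29,-0.62,-1.02],[0.58,-1.25,-2.04],[0.87,-1.87,-3.07],[1.16,-2.5,-4.09],[1.45,-3.12,-5.11]], grip=[5,5,5,5,5])

```text
t: 6.42
position: [0.4831, 0.0035, 0.2879]
ee_rot: [1.691, 2.054, -0.12]
ft_force: [0.2, -0.7, -1.3]
grip_width: 0.0138
grip_force: 58.8
```

Request:
carry_out(offset=[[-0.1,-0.4,0],[-0.2,-0.8,0],[-0.3,-1.2,0],[-0.4,-1.6,0],[-0.45,-2,0]], twist=[[0.29,-0.62,-1.02],[0.58,-1.25,-2.04],[0.87,-1.87,-3.07],[1.16,-2.5,-4.09],[1.45,-3.12,-5.11]], grip=[5,5,5,5,5])

```text
t: 6.83
position: [0.4692, -0.0564, 0.2879]
ee_rot: [2.091, 1.494, 0.095]
ft_force: [0.1, 0.3, -1.4]
grip_width: 0.0139
grip_force: 58.9
```

Run:
```python
from go import *
X,Rm=pose('stand',.12); delta(X,Rm)
```

```text
q [-0.02, 0.17, -0.4, 2.36, 1.05, 0.72, -1.59] t 6.83 F [ 0.1  0.3 -1.4] grip 0.0139 58.852917551994324
pos [ 0.4692 -0.0564  0.2879] offset [0.006, -1.714, -3.968] twist [1.45, -3.13, -5.05] |deg| 30.6
```

Request:
carry_out(offset=[[0.1,-0.4,0],[0.2,-0.8,0],[0.3,-1.2,0],[0.3,-1.5,0],[0.3,-1.7,0]], twist=[[0.29,-0.62,-1.02],[0.58,-1.25,-2.04],[0.87,-1.87,-3.07],[1.16,-2.5,-4.09],[1.45,-3.12,-5.07]], grip=[5,5,5,5,5])

```text
t: 7.25
position: [0.4785, -0.1076, 0.2879]
ee_rot: [2.349, 0.864, 0.297]
ft_force: [-0.4, -0.3, -1.4]
grip_width: 0.014
grip_force: 58.9
```

Run:
```python
from go import *
from rig import grab_frame
X,Rm=pose('stand',.06); delta(X,Rm)
st=manip.get_state(); Rt=Ro.from_rotvec(st["ee_rot"]).as_matrix(); o=st["position"]
out=[]
for n in("scene","top"):
    f=grab_frame(n); np.savez(n+"1.npz",**f); P=cloud(f).reshape(-1,3); q=(P-o)@Rt
    m=(abs(q[:,1])<.02)&(q[:,2]>-.035)&(q[:,2]<.075)&(abs(q[:,0])<.09)
    a=q[m&(abs(q[:,0])<.06)&(q[:,2]>.008)]
    if len(a): print(n,len(a),"y",np.percentile(a[:,1],[5,50,95]).round(4),"z",np.percentile(a[:,2],[98,99,99.5]).round(4))
    a=q[m]
    for k in(-1,1):
        e=a[a[:,0]*k>.045]
        if len(e): print(" end",k,len(e),np.percentile(e[:,0]*k,[95,98,99.5]).round(4))
    c=pix(f,o+Rt@[0,0,.015]).astype(int); x,y=np.clip(c[0]-60,0,440),np.clip(c[1]-90,0,240)
    im=f["image"][y:y+180,x:x+120]; out.append(cv2.resize(im,(400,600),interpolation=cv2.INTER_CUBIC)); print(x,y)
cv2.imwrite("pics/h1.png",cv2.convertScaleAbs(np.hstack(out),alpha=1.4))
```

```text
q [-0.02, 0.19, -0.32, 2.4, 1.24, 0.71, -2.23] t 7.25 F [-0.4 -0.3 -1.4] grip 0.014 58.863953948020935
pos [ 0.4785 -0.1076  0.2879] offset [0.497, -0.942, -5.543] twist [0.01, -0.01, 0.03] |deg| 0.2
scene 420 y [-0.0088 -0.0071 -0.0021] z [0.0555 0.0558 0.057 ]
 end -1 186 [0.0604 0.0611 0.0617]
 end 1 207 [0.0641 0.0644 0.0648]
320 16
top 387 y [0.0079 0.0087 0.0096] z [0.0559 0.0574 0.0575]
 end -1 211 [0.0611 0.0618 0.0622]
 end 1 238 [0.064  0.065  0.0654]
343 108
```

View pics/h1.png

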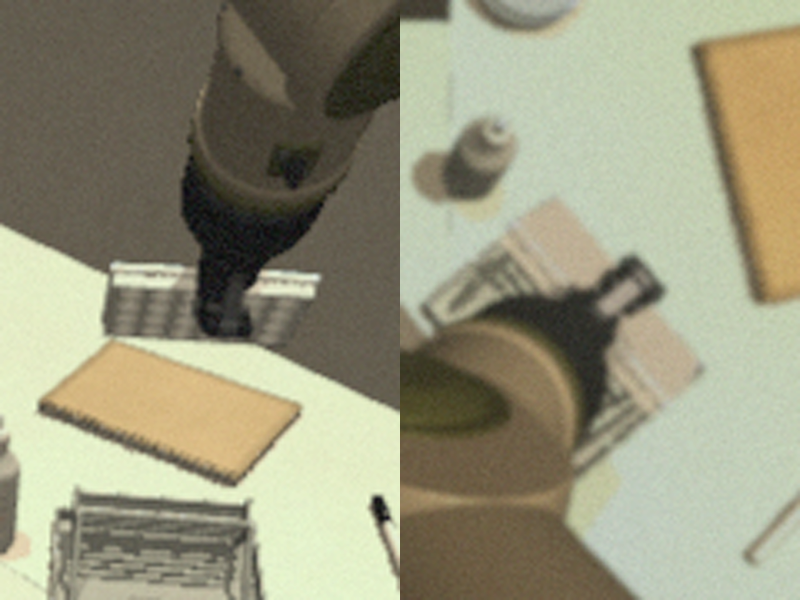

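The picture shows the plate in the gripper with the wells (grid at (110–310,270–345), left half) facing back and down, and the flat face out toward the front (right half). The turn-over is right, and the plate is centred at +1.5 mm in tool x.

```bash
cat > pl.py <<'E'
from go import *
def P(up,n):
    X,Rm=pose("stand",up,n=.0075+n); X=X-.0015*Rm[:,0]; print("up",up,"n",n); delta(X,Rm)
for a in sys.argv[1:]: P(*map(float,a.split(",")))
E
python3 pl.py .08,.003 .03,.003 .005,.003
```

```text
up 0.08 n 0.003
q [-0.02, 0.19, -0.32, 2.39, 1.23, 0.72, -2.22] t 7.35 F [ 0.4 -0.  -2.5] grip 0.0139 58.855610489845276
pos [ 0.4783 -0.1071  0.2877] offset [0.248, -0.74, -4.95] twist [0.02, -0.03, -0.0] |deg| 0.2
up 0.03 n 0.003
q [-0.02, 0.19, -0.32, 2.39, 1.23, 0.72, -2.22] t 7.35 F [ 0.4 -0.  -2.5] grip 0.0139 58.855610489845276
pos [ 0.4783 -0.1071  0.2877] offset [0.915, -1.519, -6.263] twist [0.02, -0.03, -0.0] |deg| 0.2
up 0.005 n 0.003
q [-0.02, 0.19, -0.32, 2.39, 1.23, 0.72, -2.22] t 7.35 F [ 0.4 -0.  -2.5] grip 0.0139 58.855610489845276
pos [ 0.4783 -0.1071  0.2877] offset [1.248, -1.909, -6.92] twist [0.02, -0.03, -0.0] |deg| 0.2
```

Request:
carry_out(offset=[[0.05,-0.15,-1],[0.1,-0.3,-2],[0.15,-0.45,-3],[0.2,-0.6,-4],[0.25,-0.74,-4.9]], twist=[[0,0,0],[0,0,0],[0,0,0],[0,0,0],[0,0,0]], grip=[5,5,5,5,5])

```text
t: 7.77
position: [0.4819, -0.1208, 0.1767]
ee_rot: [2.304, 0.935, 0.204]
ft_force: [0.8, 0.0, -3.3]
grip_width: 0.014
grip_force: 58.9
```

```bash
python3 pl.py .03,.003 .005,.003
```

```text
up 0.03 n 0.003
q [0.32, 0.55, -0.83, 2.47, 1.55, 1.04, -2.59] t 7.77 F [ 0.8  0.  -3.3] grip 0.014 58.891934752464294
pos [ 0.4819 -0.1208  0.1767] offset [0.796, -1.061, -2.562] twist [0.67, -0.79, -0.37] |deg| 5.5
up 0.005 n 0.003
q [0.32, 0.55, -0.83, 2.47, 1.55, 1.04, -2.59] t 7.77 F [ 0.8  0.  -3.3] grip 0.014 58.891934752464294
pos [ 0.4819 -0.1208  0.1767] offset [1.129, -1.451, -3.219] twist [0.67, -0.79, -0.37] |deg| 5.5
```

The wrist is nearing its q7 range here. I'll fit a kinematic model from the samples so far to see which configurations are available.

```bash
cat > kin.py <<'E'
import numpy as np, itertools
from scipy.spatial.transform import Rotation as Ro
from scipy.optimize import least_squares
D=[([1.2493,.6001,-.0025,1.6,.0018,.9429,-.0798],[.1756,-.703,.2305],[-3.1167,-.3835,.0005]),
([.92,.4,-.38,1.74,.17,1.03,.38],[.4515,-.4164,.3205],[-2.328,-2.11,0]),
([.31,.32,-.68,1.98,.54,1.18,.4],[.4803,-.0566,.3208],[.795,2.97,-.546]),
([-.18,.65,-.78,2.0,.85,1.22,.27],[.4978,.1736,.1769],[-.253,3.002,-.747]),
([-.18,.78,-.7,2.08,1.02,1.10,.14],[.5077,.1379,.0818],[-.249,3,-.746]),
([-.15,.5,-.84,1.91,.7,1.37,.42],[.4835,.1841,.2897],[-.249,3.001,-.748]),
([-.03,.29,-.63,2.14,.75,.97,-.44],[.4833,.0634,.2879],[1.159,2.514,-.338]),
([-.02,.17,-.4,2.36,1.05,.72,-1.59],[.4692,-.0564,.2879],[2.091,1.494,.095]),
([-.02,.19,-.32,2.4,1.24,.71,-2.23],[.4785,-.1076,.2879],[2.349,.864,.297]),
([.32,.55,-.83,2.47,1.55,1.04,-2.59],[.4819,-.1208,.1767],[2.304,.935,.204])]
def fk(p,s,q):
    y0,y7,h,L1,L2,L3,a1,a2,a3,d1,d2,d3=p
    rz=lambda a:Ro.from_euler("z",a).as_matrix(); ry=lambda a:Ro.from_euler("y",a).as_matrix()
    R=rz(y0+s[0]*q[0]); x=np.array([0,0,h])
    R=R@ry(q[1])@rz(s[1]*q[2]); x=x+R@[a1,d1,L1]
    R=R@ry(q[3])@rz(s[2]*q[4]); x=x+R@[a2,d2,L2]
    R=R@ry(q[5]);               x=x+R@[a3,d3,L3]
    return x,R@rz(y7+s[3]*q[6])
def res(p,s,n=None):
    r=[]
    for q,x,w in D:
        X,R=fk(p,s,q); r+=list((X-x)*3)+list((Ro.from_matrix(R)*Ro.from_rotvec(w).inv()).as_rotvec())
    return np.array(r)
if __name__=="__main__":
    best=None
    for s in itertools.product((1,-1),repeat=4):
        for y0,y7 in itertools.product((-2.58,-.07,1.5,3.),(0,1.57,-1.57,3.1)):
            f=least_squares(res,[y0,y7,.1,.4,.4,.2,0,0,0,0,0,0],args=(s,),max_nfev=40)
            if best is None or f.cost<best[0]: best=(f.cost,s,f.x)
    f=least_squares(res,best[2],args=(best[1],)); print(f.cost,best[1],f.x.round(4).tolist()); print(abs(f.fun).max(), np.sqrt((f.fun**2).mean()))
    np.savez("kin.npz",p=f.x,s=best[1])
E
time python3 kin.py
```

```text
0.0016611605507799456 (-1, -1, -1, -1) [-6.3012, 1.5541, 0.3012, 0.6421, 0.4464, 0.344, -0.012, -0.0061, 0.0019, -0.0411, 50.3771, -50.3769]
0.02655059212680999 0.0074412376900171336
real	6m19.625s
user	6m18.880s
sys	0m0.176s
```

```bash
cat > ik.py <<'E'
from kin import *
from go import pose, manip
k=np.load("kin.npz"); p,s=k["p"],k["s"]
lo=np.array([-2.57,-.35,-1.29,.11,-1.05,.11,-2.63])+.02; hi=np.array([2.57,1.97,1.29,2.56,4.19,1.86,2.63])-.02
def ik(X,Rm,q0,q3=None):
    free=[i for i in range(7) if not(i==2 and q3 is not None)]
    def full(v):
        q=np.array(q0,float).copy(); q[free]=v
        if q3 is not None:q[2]=q3
        return q
    def r(v):
        x,R=fk(p,s,full(v)); return np.r_[(x-X)*3,Ro.from_matrix(R@Rm.T).as_rotvec()]
    f=least_squares(r,np.clip(np.array(q0)[free],lo[free]+.01,hi[free]-.01),bounds=(lo[free],hi[free]),max_nfev=60)
    return full(f.x),np.abs(f.fun).max()
if __name__=="__main__":
    X,Rm=pose("stand",0.)
    fl=Rm@np.diag([-1,-1,1])
    for nm,RR,q0 in(("same",Rm,[.3,.6,-.8,2.2,1.5,1,-2.4]),("flip",fl,[.3,.6,-.8,2.2,1.5,1,.9])):
        for q3 in np.arange(-1.2,1.21,.3):
            q,e=ik(X,RR,q0,q3); print(nm,round(q3,1),q.round(2).tolist(),"err",round(e,4))
E
time timeout 200 python3 ik.py
```

```text
same -1.2 [0.66, 0.98, -1.2, 2.46, 1.79, 1.43, -2.61] err 0.0458
same -0.9 [0.53, 0.8, -0.9, 2.42, 1.78, 1.12, -2.61] err 0.0866
same -0.6 [0.34, 0.69, -0.6, 2.38, 1.77, 0.87, -2.61] err 0.1175
same -0.3 [0.13, 0.63, -0.3, 2.36, 1.74, 0.68, -2.61] err 0.1395
same 0.0 [-0.09, 0.62, 0.0, 2.34, 1.71, 0.51, -2.61] err 0.1552
same 0.3 [-0.31, 0.65, 0.3, 2.32, 1.68, 0.33, -2.61] err 0.166
same 0.6 [-0.52, 0.73, 0.6, 2.3, 1.64, 0.14, -2.61] err 0.1711
same 0.9 [-0.71, 0.87, 0.9, 2.26, -1.03, 0.13, 0.01] err 0.2017
same 1.2 [-0.89, 1.04, 1.2, 2.22, -1.03, 0.37, -0.04] err 0.2202
flip -1.2 [0.62, 1.02, -1.2, 2.5, 1.81, 1.51, 0.41] err 0.0
flip -0.9 [0.47, 0.86, -0.9, 2.5, 1.89, 1.25, 0.31] err 0.0
flip -0.6 [0.29, 0.77, -0.6, 2.5, 1.98, 1.04, 0.19] err 0.0
flip -0.3 [0.09, 0.73, -0.3, 2.5, 2.1, 0.86, 0.06] err 0.0
flip 0.0 [-0.11, 0.73, 0.0, 2.5, 2.27, 0.71, -0.12] err 0.0
flip 0.3 [-0.31, 0.77, 0.3, 2.5, 2.52, 0.59, -0.39] err 0.0
flip 0.6 [-0.49, 0.86, 0.6, 2.5, 2.93, 0.51, -0.82] err 0.0
flip 0.9 [-0.75, 0.88, 0.9, 2.25, -0.54, 0.13, 2.61] err 0.1987
flip 1.2 [-1.0, 1.11, 1.2, 2.22, -0.75, 0.31, 2.61] err 0.2793
real	0m2.099s
user	0m2.214s
sys	0m0.305s
```

```bash
cat > s.py <<'E'
from ik import *
def var(lean,gam,yaw=0,dep=.028):
    X,Rm=pose("stand",0.005,n=.0085)
    # rotate about plate bottom edge centre: tool axes x (ledge), y (normal)
    e=X+Rm[:,2]*.058
    Q=Ro.from_rotvec(Rm[:,0]*np.radians(lean)).as_matrix()@Ro.from_rotvec(Rm[:,1]*np.radians(gam)).as_matrix()
    return e+Q@(X-e),Q@Rm
if __name__=="__main__":
    for l,g in((0,0),(5,0),(-5,0),(10,0),(-10,0),(0,5),(0,-5),(0,10),(0,-10),(0,20),(0,-20),(0,30),(0,-30)):
        X,R=var(l,g); o=[]
        for q3 in(-1.25,-1.0,-.7,-.3): q,e=ik(X,R,[.6,.9,-1.2,2.4,1.8,1.3,-2.5],q3); o.append((round(e,3),q.round(2).tolist()))
        o.sort(key=lambda a:a[0]); print(l,g,[a[0] for a in o],o[0])
    print("tool z lean sign: tool x",var(0,0)[1][:,0])
    X,Rm=pose("rest",0.)
    for g in(0,20,-20,30,-30):
      for nm,F in(("s",np.eye(3)),("flip",np.diag([-1,-1,1]))):
        R=Ro.from_rotvec(Rm[:,1]*np.radians(g)).as_matrix()@Rm@F; o=[]
        for q3 in(-1.2,-.8,-.4,0,.4,.8,1.2):
          for q7 in(-2.2,0,2.2):
            q,e=ik(X,R,[-.1,.8,0,2,1,1.1,q7],q3); o.append((round(e,3),q.round(2).tolist()))
        o.sort(key=lambda a:(a[0]>.002,abs(a[1][6]))); print("rest",nm,g,o[:2])
E
timeout 300 python3 s.py
```

```text
0 0 [np.float64(0.04), np.float64(0.074), np.float64(0.106), np.float64(0.136)] (np.float64(0.04), [0.67, 1.0, -1.25, 2.46, 1.77, 1.48, -2.61])
5 0 [np.float64(0.0), np.float64(0.022), np.float64(0.052), np.float64(0.083)] (np.float64(0.0), [0.7, 0.97, -1.25, 2.45, 1.74, 1.4, -2.6])
-5 0 [np.float64(0.08), np.float64(0.124), np.float64(0.16), np.float64(0.189)] (np.float64(0.08), [0.65, 1.04, -1.25, 2.47, 1.81, 1.57, -2.61])
10 0 [np.float64(0.0), np.float64(0.0), np.float64(0.0), np.float64(0.03)] (np.float64(0.0), [0.77, 0.93, -1.25, 2.4, 1.68, 1.27, -2.47])
-10 0 [np.float64(0.114), np.float64(0.173), np.float64(0.214), np.float64(0.241)] (np.float64(0.114), [0.63, 1.1, -1.25, 2.48, 1.86, 1.68, -2.61])
0 5 [np.float64(0.046), np.float64(0.092), np.float64(0.137), np.float64(0.176)] (np.float64(0.046), [0.74, 1.0, -1.25, 2.51, 1.88, 1.42, -2.61])
0 -5 [np.float64(0.031), np.float64(0.055), np.float64(0.077), np.float64(0.098)] (np.float64(0.031), [0.62, 1.03, -1.25, 2.41, 1.68, 1.55, -2.61])
0 10 [np.float64(0.053), np.float64(0.108), np.float64(0.168), np.float64(0.217)] (np.float
[... 1555 characters left out ...]
lip -20 [(np.float64(0.032), [-1.23, 0.92, 0.8, 2.38, 3.33, 0.13, 0.95]), (np.float64(0.084), [-1.42, 1.12, 1.2, 2.21, -1.03, 0.46, -0.97])]
rest s 30 [(np.float64(0.0), [0.11, 1.19, -1.2, 1.72, 0.84, 1.77, 0.18]), (np.float64(0.0), [0.11, 1.19, -1.2, 1.72, 0.84, 1.77, 0.18])]
rest flip 30 [(np.float64(0.0), [-1.07, 1.31, 1.2, 1.72, -0.64, 1.36, -1.2]), (np.float64(0.0), [-1.07, 1.31, 1.2, 1.72, -0.64, 1.36, -1.2])]
rest s -30 [(np.float64(0.0), [-0.05, 1.03, -1.2, 2.46, 1.65, 1.62, -0.55]), (np.float64(0.0), [-0.05, 1.03, -1.2, 2.46, 1.65, 1.62, -0.55])]
rest flip -30 [(np.float64(0.0), [-1.41, 1.25, 1.2, 2.46, 3.99, 0.55, 0.2]), (np.float64(0.0), [-1.27, 0.96, 0.8, 2.45, 3.0, 0.31, 1.21])]
```

```bash
cat > pd.py <<'E'
from go import *
def target(delta_,up=0.,out=0.,g=.0015):
    """pose turned delta deg more upright about the front-bottom edge; up along the stand slope, out from the grille"""
    X,Rm=pose("stand",0.); X=X-g*Rm[:,0]
    F=X+Rm[:,2]*.058+Rm[:,1]*.0075
    Q=Ro.from_rotvec(Rm[:,0]*np.radians(delta_)).as_matrix()
    return F+Q@(X-F)-Rm[:,2]*up+Rm[:,1]*out, Q@Rm
if __name__=="__main__":
    for a in sys.argv[1:]:
        v=list(map(float,a.split(","))); print(v); delta(*target(*v))
E
python3 pd.py 0,.08 10,.08
```

```text
[0.0, 0.08]
q [0.32, 0.55, -0.83, 2.47, 1.55, 1.04, -2.59] t 7.77 F [ 0.8  0.  -3.3] grip 0.014 58.891934752464294
pos [ 0.4819 -0.1208  0.1767] offset [0.078, -0.222, -1.31] twist [0.67, -0.79, -0.37] |deg| 5.5
[10.0, 0.08]
q [0.32, 0.55, -0.83, 2.47, 1.55, 1.04, -2.59] t 7.77 F [ 0.8  0.  -3.3] grip 0.014 58.891934752464294
pos [ 0.4819 -0.1208  0.1767] offset [0.246, -0.419, -1.09] twist [2.16, 0.54, -0.46] |deg| 11.4
```

Request:
carry_out(offset=[[0,0,0.3],[0,0,0.6],[0,0,1],[0,0,1],[0,0,1]], twist=[[0.5,0.4,0],[1,0.8,0],[1.5,1.3,0],[1.5,1.3,0],[1.5,1.3,0]], grip=[5,5,5,5,5])

```text
t: 8.18
position: [0.4818, -0.1233, 0.2073]
ee_rot: [2.46, 0.993, 0.14]
ft_force: [-0.7, -0.4, -1.7]
grip_width: 0.0141
grip_force: 59.2
```

```bash
python3 pd.py 10,.08 10,.03
```

```text
[10.0, 0.08]
q [0.49, 0.43, -0.86, 2.35, 1.28, 0.84, -2.17] t 8.18 F [-0.7 -0.4 -1.7] grip 0.0141 59.20739829540253
pos [ 0.4818 -0.1233  0.2073] offset [0.248, -0.337, -2.11] twist [0.64, -0.7, -0.45] |deg| 5.2
[10.0, 0.03]
q [0.49, 0.43, -0.86, 2.35, 1.28, 0.84, -2.17] t 8.18 F [-0.7 -0.4 -1.7] grip 0.0141 59.20739829540253
pos [ 0.4818 -0.1233  0.2073] offset [0.915, -1.117, -3.424] twist [0.64, -0.7, -0.45] |deg| 5.2
```

Request:
carry_out(offset=[[0,-0.1,-0.3],[0.1,-0.15,-0.6],[0.15,-0.2,-1.1],[0.2,-0.27,-1.6],[0.25,-0.34,-2.1]], twist=[[0.32,-0.35,-0.22],[0.64,-0.7,-0.45],[0.64,-0.7,-0.45],[0.64,-0.7,-0.45],[0.64,-0.7,-0.45]], grip=[5,5,5,5,5])

```text
t: 8.6
position: [0.4886, -0.132, 0.1432]
ee_rot: [2.506, 0.931, 0.232]
ft_force: [-1.1, -0.2, -2.0]
grip_width: 0.0139
grip_force: 59.2
```

```bash
python3 pd.py 10,.03,.001 10,.01,.001
```

```text
[10.0, 0.03, 0.001]
q [0.47, 0.56, -0.81, 2.42, 1.57, 0.82, -2.51] t 8.6 F [-1.1 -0.2 -2. ] grip 0.0139 59.20820116996765
pos [ 0.4886 -0.132   0.1432] offset [0.705, -0.845, -1.269] twist [0.0, 0.0, -0.04] |deg| 0.2
[10.0, 0.01, 0.001]
q [0.47, 0.56, -0.81, 2.42, 1.57, 0.82, -2.51] t 8.6 F [-1.1 -0.2 -2. ] grip 0.0139 59.20820116996765
pos [ 0.4886 -0.132   0.1432] offset [0.972, -1.157, -1.794] twist [0.0, 0.0, -0.04] |deg| 0.2
```

Request:
carry_out(offset=[[0.14,-0.17,-0.25],[0.28,-0.34,-0.5],[0.42,-0.5,-0.76],[0.56,-0.67,-1.02],[0.7,-0.84,-1.27]], twist=[[0,0,0],[0,0,0],[0,0,0],[0,0,0],[0,0,0]], grip=[5,5,5,5,5])

```text
t: 9.02
position: [0.5099, -0.1569, 0.105]
ee_rot: [2.507, 0.932, 0.231]
ft_force: [-0.5, -0.1, -1.9]
grip_width: 0.0142
grip_force: 59.1
```

Run:
```python
from pd import *
from rig import grab_frame
for a in((10,.01,.001),(10,.0,.001)): print(a);delta(*target(*a))
st=manip.get_state(); Rt=Ro.from_rotvec(st["ee_rot"]).as_matrix(); o=st["position"]
Rs,os_=frame(*STAND)
for n in("scene","top"):
    f=grab_frame(n); P=cloud(f).reshape(-1,3); q=(P-o)@Rt; ql=(P-os_)@Rs
    m=(abs(q[:,1])<.013)&(q[:,2]>-.03)&(q[:,2]<.065)&(abs(q[:,0])<.08)
    for k in(-1,1):
        e=q[m&(q[:,0]*k>.045)][:,0]*k; l=ql[m&(q[:,0]*k>.045)][:,1]
        if len(e)>5: print(n,"end",k,len(e),np.percentile(e,[90,95,98]).round(4),"standY",np.percentile(abs(l),[90,95,98]).round(4),np.sign(l.mean()))
    m2=(ql[:,2]>.03)&(ql[:,2]<.048)&(abs(ql[:,0]+.04)<.016)&(abs(abs(ql[:,1])-.068)<.012)
    for k in(-1,1):
        l=ql[m2&(ql[:,1]*k>0)][:,1]*k
        if len(l)>4: print("   cheek",k,len(l),np.percentile(l,[5,50,95]).round(4))
```

```text
(10, 0.01, 0.001)
q [0.5, 0.66, -0.78, 2.4, 1.7, 0.85, -2.55] t 9.02 F [-0.5 -0.1 -1.9] grip 0.0142 59.12703216075897
pos [ 0.5099 -0.1569  0.105 ] offset [0.262, -0.327, -0.52] twist [-0.01, -0.01, -0.05] |deg| 0.2
(10, 0.0, 0.001)
q [0.5, 0.66, -0.78, 2.4, 1.7, 0.85, -2.55] t 9.02 F [-0.5 -0.1 -1.9] grip 0.0142 59.12703216075897
pos [ 0.5099 -0.1569  0.105 ] offset [0.396, -0.483, -0.783] twist [-0.01, -0.01, -0.05] |deg| 0.2
scene end -1 126 [0.0597 0.0607 0.0615] standY [0.0608 0.0618 0.0626] 1.0
scene end 1 152 [0.0635 0.0646 0.0654] standY [0.0623 0.0635 0.0642] -1.0
   cheek -1 14 [0.0602 0.0648 0.0711]
   cheek 1 6 [0.0686 0.0693 0.0714]
top end 1 117 [0.0646 0.0689 0.0708] standY [0.0635 0.0679 0.0698] -1.0
   cheek -1 45 [0.0575 0.0647 0.0712]
```

Request:
carry_out(offset=[[0.08,-0.1,-0.16],[0.16,-0.2,-0.32],[0.24,-0.29,-0.46],[0.3,-0.37,-0.58],[0.33,-0.4,-0.64]], twist=[[0,0,0],[0,0,0],[0,0,0],[0,0,0],[0,0,0]], grip=[5,5,5,5,5])

```text
t: 9.53
position: [0.5202, -0.1702, 0.0862]
ee_rot: [2.509, 0.928, 0.231]
ft_force: [0.4, -0.8, -1.0]
grip_width: 0.0141
grip_force: 59.1
```

```bash
python3 pd.py 10,0,.001
```

```text
[10.0, 0.0, 0.001]
q [0.52, 0.71, -0.77, 2.39, 1.75, 0.86, -2.56] t 9.53 F [ 0.4 -0.8 -1. ] grip 0.0141 59.12858068943024
pos [ 0.5202 -0.1702  0.0862] offset [0.055, -0.04, -0.157] twist [-0.01, -0.01, -0.01] |deg| 0.1
```

Request:
carry_out(offset=[[0.02,-0.01,-0.04],[0.035,-0.025,-0.08],[0.05,-0.035,-0.12],[0.05,-0.035,-0.12]], twist=[[0,0,0],[0,0,0],[0,0,0],[0,0,0]], grip=[5,5,5,5])

```text
t: 9.87
position: [0.5215, -0.1708, 0.083]
ee_rot: [2.509, 0.929, 0.231]
ft_force: [-0.4, 0.1, -1.2]
grip_width: 0.0139
grip_force: 59.1
```

Request:
carry_out(offset=[[0.013,-0.015,-0.025],[0.013,-0.015,-0.025],[0.013,-0.015,-0.025]], twist=[[0,0,0],[0,0,0],[0,0,0]], grip=[5,5,5])

```text
t: 10.12
position: [0.522, -0.1712, 0.0825]
ee_rot: [2.509, 0.929, 0.231]
ft_force: [0.4, 0.3, -1.3]
grip_width: 0.0142
grip_force: 59.1
```

Request:
carry_out(offset=[[0.013,-0.015,-0.025],[0.02,-0.024,-0.04],[0.027,-0.03,-0.052],[0.027,-0.03,-0.052]], twist=[[0,0,0],[0,0,0],[0,0,0],[0,0,0]], grip=[5,5,5,5])

```text
t: 10.45
position: [0.5222, -0.1719, 0.0814]
ee_rot: [2.508, 0.93, 0.231]
ft_force: [-6.7, 2.3, 9.7]
grip_width: 0.0145
grip_force: 61.1
```

```bash
python3 pd.py 10,0,.001
```

```text
[10.0, 0.0, 0.001]
q [0.52, 0.73, -0.77, 2.38, 1.77, 0.87, -2.57] t 10.45 F [-6.7  2.3  9.7] grip 0.0145 61.123502254486084
pos [ 0.5222 -0.1719  0.0814] offset [-0.013, 0.017, 0.006] twist [-0.01, -0.01, -0.02] |deg| 0.1
```

Contact with the ledge comes exactly where expected, at about 11 N. Because of the wrist range the plate stands 10° too upright, so I'll loosen gradually and guide it back onto the grille with the fingers.

Run:
```python
from pd import *
X,R0=target(0); X1,R1=target(10)
M=X-R0[:,2]*.014; T=M+R1[:,2]*.014
st=manip.get_state(); Rc=Ro.from_rotvec(st["ee_rot"]).as_matrix()
print("guide offset",((T-st["position"])/.03).round(3)); delta(T,R1)
print("retreat dir along tool -z per 30mm",(-Rc[:,2]).round(3),"nout",R0[:,1].round(3))
```

```text
guide offset [-0.243  0.285 -0.279]
q [0.52, 0.73, -0.77, 2.38, 1.77, 0.87, -2.57] t 10.45 F [-6.7  2.3  9.7] grip 0.0145 61.123502254486084
pos [ 0.5222 -0.1719  0.0814] offset [-0.243, 0.285, -0.279] twist [-0.01, -0.01, -0.02] |deg| 0.1
retreat dir along tool -z per 30mm [-0.305  0.356  0.883] nout [ 0.512 -0.599  0.616]
```

Request:
carry_out(offset=[[0,0,0],[0,0,0],[0,0,0],[0,0,0],[0,0,0]], twist=[[0,0,0],[0,0,0],[0,0,0],[0,0,0],[0,0,0]], grip=[14,15,16,17,18])

```text
t: 10.87
position: [0.5229, -0.1722, 0.0808]
ee_rot: [2.509, 0.928, 0.231]
ft_force: [-0.5, -0.5, -0.4]
grip_width: 0.0181
grip_force: 0.2
```

Request:
carry_out(offset=[[-0.06,0.07,-0.02],[-0.12,0.14,-0.04],[-0.18,0.21,-0.07],[-0.24,0.28,-0.1],[-0.3,0.35,-0.12]], twist=[[0,0,0],[0,0,0],[0,0,0],[0,0,0],[0,0,0]], grip=[19,20,21,22,22])

```text
t: 11.28
position: [0.5135, -0.1613, 0.0771]
ee_rot: [2.509, 0.929, 0.231]
ft_force: [-0.2, 0.6, -0.0]
grip_width: 0.0222
grip_force: 0.0
```

```bash
cat > see.py <<'E'
from pd import *
from rig import grab_frame
Rs,os_=frame(*STAND); a=np.radians(38)
st=manip.get_state(); print(st["t"],st["ft_force"].round(1),st["grip_width"],st["q"].round(2).tolist())
for n in("scene","top"):
    f=grab_frame(n); np.savez(n+"2.npz",**f); P=cloud(f).reshape(-1,3); l=(P-os_)@Rs
    s=(l[:,0]+.035)*np.sin(a)+(l[:,2]-.024)*np.cos(a); nn=-(l[:,0]+.035)*np.cos(a)+(l[:,2]-.024)*np.sin(a)
    m=(s>.01)&(s<.1)&(nn>-.02)&(nn<.05)&(abs(l[:,1])>.03)&(abs(l[:,1])<.062)
    if n=="top":
        for lo,hi in((.02,.04),(.04,.06),(.06,.08)):
            k=m&(s>lo)&(s<hi); print(n,"face n at s",lo,[np.percentile(nn[k&(l[:,1]*g>0)],[25,50,75]).round(4).tolist() if (k&(l[:,1]*g>0)).sum()>5 else None for g in(-1,1)])
    k=(s>.07)&(s<.1)&(nn>-.005)&(nn<.03)&(abs(l[:,1])<.075)
    if k.sum()>9: print(n,"y ends",np.percentile(l[k,1],[1,99]).round(4),"top s",[np.percentile(s[k&(l[:,1]*g>.03)],97).round(4) if (k&(l[:,1]*g>.03)).sum()>5 else None for g in(-1,1)])
    c=pix(f,os_+[0,0,.05]).astype(int); x,y=np.clip(c[0]-50,0,460),np.clip(c[1]-60,0,300)
    I=cv2.resize(f["image"][y:y+120,x:x+100],(400,480),interpolation=cv2.INTER_CUBIC); out=I if n=="scene" else np.hstack([out,I])
cv2.imwrite(sys.argv[1],cv2.convertScaleAbs(out,alpha=1.4))
E
python3 see.py pics/p1.png
```

```text
11.2833 [-0.2  0.6 -0. ] 0.022189355980848847 [0.53, 0.75, -0.83, 2.4, 1.76, 0.93, -2.6]
scene y ends [-0.0627  0.062 ] top s [np.float64(0.0888), np.float64(0.0891)]
top face n at s 0.02 [[0.0162, 0.0166, 0.0171], None]
top face n at s 0.04 [[0.0159, 0.0163, 0.0167], None]
top face n at s 0.06 [[0.0156, 0.0159, 0.0162], None]
top y ends [-0.0641 -0.0294] top s [np.float64(0.0888), None]
```

Request:
carry_out(offset=[[0,0,0],[0,0,0],[0,0,0],[0,0,0]], twist=[[0,0,0],[0,0,0],[0,0,0],[0,0,0]], grip=[25,28,31,34])

```text
t: 11.72
position: [0.5138, -0.1618, 0.0773]
ee_rot: [2.509, 0.928, 0.231]
ft_force: [0.0, 0.8, 0.0]
grip_width: 0.0341
grip_force: 0.0
```

Request:
carry_out(offset=[[-0.13,0.15,0.26],[-0.27,0.31,0.53],[-0.45,0.52,0.9],[-0.65,0.76,1.3],[-0.85,1,1.7]], twist=[[0,0,0],[0,0,0],[0,0,0],[0,0,0],[0,0,0]], grip=[34,34,34,34,34])

```text
t: 12.13
position: [0.4875, -0.1307, 0.1294]
ee_rot: [2.509, 0.929, 0.231]
ft_force: [-0.0, 0.0, -0.2]
grip_width: 0.0339
grip_force: 0.0
```

Request:
carry_out(offset=[[-0.3,0.4,0.8],[-0.6,0.8,1.6],[-0.6,0.8,2.4],[-0.6,0.8,3.2],[-0.6,0.8,4]], twist=[[0,0,0.5],[0,0,1],[0,0,2],[0,0,3],[0,0,4]], grip=[34,34,34,34,34])

```text
t: 12.55
position: [0.4695, -0.1062, 0.2468]
ee_rot: [2.333, 1.356, 0.337]
ft_force: [-0.3, -0.5, -0.2]
grip_width: 0.0341
grip_force: 0.0
```

```bash
python3 see.py pics/p2.png
```

```text
12.55 [-0.3 -0.5 -0.2] 0.034114152778227415 [0.74, 0.3, -0.99, 2.41, 1.33, 0.57, -1.87]
scene y ends [-0.0618  0.0619] top s [np.float64(0.0885), np.float64(0.089)]
top face n at s 0.02 [[0.0161, 0.0164, 0.0169], [0.0162, 0.0167, 0.017]]
top face n at s 0.04 [[0.0158, 0.0163, 0.0166], [0.0161, 0.0164, 0.017]]
top face n at s 0.06 [[0.0155, 0.0158, 0.0164], None]
top y ends [-0.0639 -0.0103] top s [np.float64(0.0879), None]
```

View pics/p2.png

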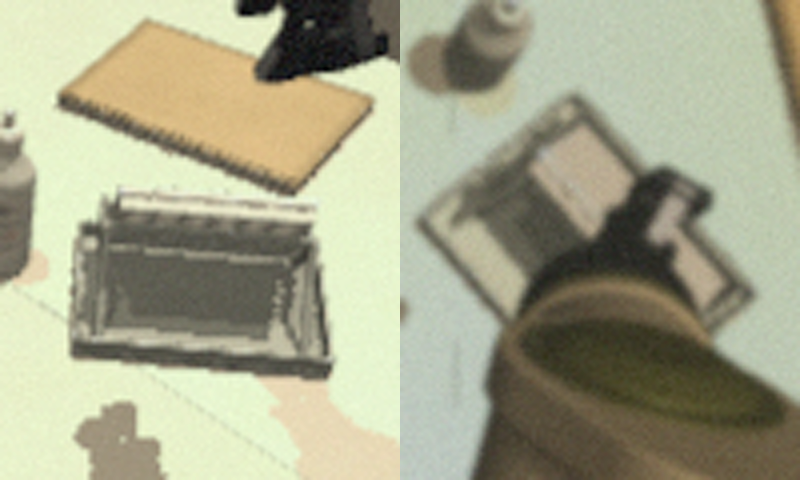

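The picture shows the plate seated on the stand. Its upper edge is at (115–315,195–220) in the left half, its closed face is outward, and it lies flat along the grille between the cheeks with the gripper clear. I'm handing in.

```bash
python3 -c "
from rig import manip
print(manip.sign_off())"
```

```text
the job is handed in; nothing more can be done
None
```

The plate is on the draining stand, long edge on the ledge between the cheeks and leaning flat on the grille with the wells facing in and downward; it was released gently, the bottle, tape roll and timer were not touched, and I handed the job in after 12.6 s of the 43 s allowed.

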